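Load the drilling jig and hold its guide plate down

ROBOT

A 7-joint arm with a two-finger parallel gripper is mounted at the origin on the work surface. World frame = base frame: x ahead of the robot, y to its left, z up, the work surface at z = 0. Lengths are in m, angles in rad, forces in N, time in s.
With the tool pointing down it reaches from about 0.425 to 0.925 m from the base axis. Payload 6.8 kg.
Tool frame: the origin (TCP) lies between the finger pads; the fingertips stand 19 mm ahead of it and the grasp point (between the pads) is the TCP; z points along the fingers, y is the line along which they close (so a half turn about z gives the same grasp; the last joint's range is limited). The gripper opens to 85 mm and grips with 20 to 120 N. Pads are 22 mm wide; open, the fingers measure 114 mm over their backs; the gripper's body (76 mm by 85 mm) begins 54 mm behind the grasp point. The pads swing forward as they close: fully open they stand 13 mm farther back than shut.
Start: joints at [-1.456, 0.477, 0.022, 1.555, -0.011, 1.109, -0.083], TCP at [0.149, 0.658, 0.25] pointing down, gripper open.
Joint ranges: [-2.96, 2.96], [-0.34, 2.1], [-1.41, 1.46], [0.24, 2.44], [-1.37, 4.51], [0.17, 1.92], [-2.96, 2.96]. Speed limits (rad/s): [2.39, 2.39, 3.14, 3.14, 3.14, 3.14, 3.14].

INTERFACE

Orientations are given as a 3x3 rotation matrix whose columns are the frame's x, y, z axes.
In Python, from rig import manip, viewer, ticket gives the robot as it stands. The module is installed in compiled form; this text tells all that it offers.
- The arm moves only by the tool servo_tool, never from a script. Its argument "motion" is a list of rows, each an object with "delta_pos": the shift along the tool's x, y, z in mm, a list of three; "delta_rot": the turn, a rotation vector about the tool's x, y, z in degrees, a list of three. A call has exactly 8 rows; each row is the pose to reach, as a shift and turn from the pose commanded when the call began, along the tool's axes at that moment; what a row does not reach only later rows make up. A row lasts 1/10 s, in which the tool goes at most 50 mm and 8.59 degrees, less where a joint would pass 70% of its speed; a pose out of reach is approached as far as the arm can. A call with a gripper value outside its range is refused whole. "fingers" is the gripper's target within -1 to 1 (fully open at 1, half-way at 0, shut at -1), set as the call begins (left out, the last holds). The fingers move at their own pace and stop on an object; "newtons" is the grip in N (left out, the last holds). Time passes only in rows, so rows that repeat a pose let the fingers close, or fill a call up. It gives the time, the measured TCP pose, the force, the opening and the grip force at its end, in the units of the state.
- manip.get_state(): the state, without advancing time (a new reading comes with each control period).
- viewer.camera(name): name is "side" or "top" or "wrist"; returns the picture (420x560x3 uint8, red, green, blue); there is no depth.
- viewer.camera_model(name): a dict with "vfov" (degrees; the focal length in pixels is half the picture's height over the tangent of half this angle, whatever the lens; pixels are square), "cx", "cy" (the principal point, pixels), "rvec" (rotation vector, rad) and "tvec" (3), from world to camera coordinates, as OpenCV has them. Camera axes: x right, y down, z forward; pixel columns grow to the right and rows downward; lengths in m; the calibration is good to about 2 mm. A picture is of the moment at which its call begins: read the wrist's pose just before it. camera_model takes no time and is no camera call; for the wrist camera it gives the pose at the moment of the call.
- ticket.hand_in(): hands the job in; it is judged then, once.
The state is a dict: "time_s": time; "joint_pos": joint angles; "qd": joint speeds; "joint_torque": joint torques, N m; "position": TCP position; "tcp_rot": TCP orientation; "contact_force": force on the tool from outside, world axes, zero at the start; "wrist_torque": the same for the moment, N m; "width": finger opening in m; "finger_force": force on a finger pad.
Only numpy, scipy, OpenCV 4.12 (cv2) and the standard library are available. Lean on these libraries where they do the work, as an engineer would, in place of code of your own. Each camera call takes 0.05 s, during which the arm holds its last target. There are 200 camera calls.

TASK

Stand the two turned wooden blanks upright in the drilling jig, one in each cell. Then fit the guide plate over the jig's two dowels, handle up, and press it down against the sprung pins until it sits flush on both end blocks; finish while still holding it pressed down there with the gripper, without letting go. Leave the tin, the screwdriver and the offcut where they are.

Things in the scene. Friction and masses are not known exactly. Their poses are not given: they have to be found in the camera images.
- jig: Dark wood drilling jig fixed to the bench, 60 (x) x 178 (y) mm; origin: centre of its underside, z up. 10 mm floor; at each y end a solid block 60 x 40 mm (x, y), top 88 mm above the bench, with a dowel and two pins on it; between the blocks two open square cells 46 x 46 mm inside, side by side along y; their 6 mm long-side walls and 6 mm divider end 34 mm above the bench.
- cell_1 (a point): Centre of the floor of the cell on the jig's +y side (jig frame 0, +26, 10 mm), where a blank's underside stands.
- cell_2 (a point): Centre of the floor of the cell on the jig's -y side (jig frame 0, -26, 10 mm).
- dowel_1 (a point): Tip of the pale wooden dowel upright on the jig's +y block (jig frame 0, +69, 108 mm): 12 mm diameter, 20 mm tall, its last 6 mm tapering to 6 mm diameter.
- dowel_2 (a point): Tip of the same kind of dowel on the -y block (jig frame 0, -69, 108 mm).
- seat (a point): Midway between the end blocks' tops (jig frame 0, 0, 88 mm), axes as the jig: the plate's origin is here when flush. Beside each dowel, at jig x = +21 and -21 mm, a 10 mm steel pin is sprung 8 mm above the block. The four pins push up with 6.5 N in all when out, 12 N when flush, so a plate let go rises about 8 mm.
- plate: Loose guide plate, 0.25 to 0.4 kg: brown board 60 (x) x 178 (y) x 12 mm, lying flat, handle up; origin: centre of its underside. Two 14.5 mm through holes for the dowels at x = 0, y = +69 and -69 mm; two small steel bushings on top. Fits either way round (half turn). On the jig it clears the blanks by 8 mm.
- handle (a point): Grip point in the plate's handle, 36 mm above the plate's underside on its axis; axes as the plate. The handle is a dark wooden block across the middle of the plate's top, 56 (x) x 22 (y) mm, from 12 to 52 mm above the underside; grip it across the 22 mm (along y).
- blank_a: Loose turned pale wooden blank standing upright on the bench, about 45 g, 70 mm tall, round: 32 mm diameter up to 28 mm, tapering to 26 mm at 34 mm, then 26 mm to the top. Origin: centre of its underside, z up its axis. Same as blank_b; either goes in either cell.
- blank_b: A second blank, the same as blank_a, standing elsewhere.
- tin: Bystander: closed steel tin, 72 mm diameter, 85 mm tall, origin at the centre of its underside. Not to be moved.
- screwdriver: Bystander: screwdriver 190 mm long lying on the bench along its x axis. Not to be moved.
- offcut: Bystander: flat offcut of pale wood, 45 x 140 x 18 mm, origin at the centre of its underside, lying on the bench beyond the work. Not to be moved.
There are look-alikes about, which are no part of the job. Leave any blue, red or turquoise look-alike of the blank_b alone.

How it is judged:
By the outcome, as a careful person would: the job done as asked, in the order asked, and still so for the second after the job is handed in, while the arm keeps its last pose, push and grip.
It also fails if it takes over 67 s, if anything falls off the work surface, if the arm or the gripper's body presses on something with over 40 N, if the wrist force passes 120 N, or if a joint passes its speed limit or range.

## Working session

There is one attempt and no reset: what is moved stays moved. The work goes in short steps, Python scripts to look and compute and a tool call to move; the robot and the scene stay as the last step left them, time stands still between calls to the robot, and variables do not carry over. Pictures are saved under pics/ and viewed, at most 10 in all, crops included, and the job is handed in when it is done.

Besides the shell and the picture viewer there is one more tool, called after "Request:" as name([rows], argument=value, ...), one row to a line, values as JSON. servo_tool: Moves the arm, as the interface text tells. Its arguments: {"type":"object","properties":{"motion":{"type":"array"},"fingers":{"type":"number"},"newtons":{"type":"number"}},"required":["motion"]}

```bash
mkdir -p pics
cat > h.py <<'E'
import numpy as np, cv2
from rig import manip, viewer, ticket
def snap(n,f):
    m=viewer.camera_model(n); im=viewer.camera(n); cv2.imwrite(f'pics/{f}.png',im[:,:,::-1]); np.save(f'pics/{f}.npy',m,allow_pickle=True); return im,m
def load(f): return np.load(f'pics/{f}.npy',allow_pickle=True).item()
def K(m):
    f=210/np.tan(np.radians(m['vfov'])/2); return np.array([[f,0,m['cx']],[0,f,m['cy']],[0,0,1.]])
def onz(m,u,v,z):
    R=cv2.Rodrigues(np.array(m['rvec'],float))[0]; t=np.array(m['tvec'],float).ravel()
    c=-R.T@t; d=R.T@np.linalg.solve(K(m),[u,v,1.]); return (c+d*(z-c[2])/d[2]).round(4)
def proj(m,p):
    return cv2.projectPoints(np.array([p],float),np.array(m['rvec'],float),np.array(m['tvec'],float).ravel(),K(m),None)[0].ravel().round(1)
def todelta(p):
    s=manip.get_state(); return (np.array(s['tcp_rot']).T@(np.array(p)-s['position'])*1000).round(1)
E
python3 - <<'E'
from h import *
for n in('top','side','wrist'):
    im,m=snap(n,n+'0'); print(m)
a=[cv2.imread(f'pics/{n}0.png') for n in('top','side')]
cv2.imwrite('pics/t1.png',cv2.resize(a[0],(800,600),interpolation=2)); cv2.imwrite('pics/s1.png',cv2.resize(a[1],(800,600),interpolation=2))
print(manip.get_state())
E
```

```text
{'vfov': 52.885680044351076, 'cx': 275.25587850294556, 'cy': 205.14062687473992, 'rvec': array([ 2.20257515, -2.17207147,  0.0654339 ]), 'tvec': array([-0.00414594,  0.57765322,  1.1177076 ])}
{'vfov': 57.00328258153542, 'cx': 280.8279058364726, 'cy': 211.3722831057613, 'rvec': array([ 2.05956557, -0.72801091,  0.38258145]), 'tvec': array([-0.44268831,  0.30577426,  0.78478144])}
{'vfov': 60.3660672404724, 'cx': 282.9845331118857, 'cy': 208.79090274753295, 'rvec': array([-2.24646201, -1.79528707, -0.28844847]), 'tvec': array([-0.6730132 , -0.04152106,  0.37995014])}
{'time_s': 0.15, 'joint_pos': array([-1.45610877,  0.47762807,  0.02234094,  1.55621443, -0.01150559,
        1.10930202, -0.08311986]), 'qd': array([ 5.04157448e-04, -1.93745578e-03, -2.07397472e-03, -3.41092215e-03,
       -6.36375962e-04,  5.66835609e-05,  6.06901760e-04]), 'joint_torque': array([ 2.34573759e-03, -5.96921682e+01,  1.61006168e+00, -2.81490916e+01,
        1.26797214e-02,  6.55457887e-03, -3.01024293e-06]), 'position': array([0.14904478, 0.65789836, 0.24954114]), 'tcp_rot': array([[-9.75285478e-01,  2.20948377e-01, -2.23688081e-04],
       [ 2.20948471e-01,  9.75284469e-01, -1.40622976e-03],
       [-9.25446721e-05, -1.42089900e-03, -9.99998986e-01]]), 'contact_force': array([-0.34514334,  0.1441496 ,  0.04847642]), 'wrist_torque': array([0.00612698, 0.00520251, 0.02086351]), 'finger_force': 0.0, 'width': 0.08518236346979229}
```

View pics/t1.png

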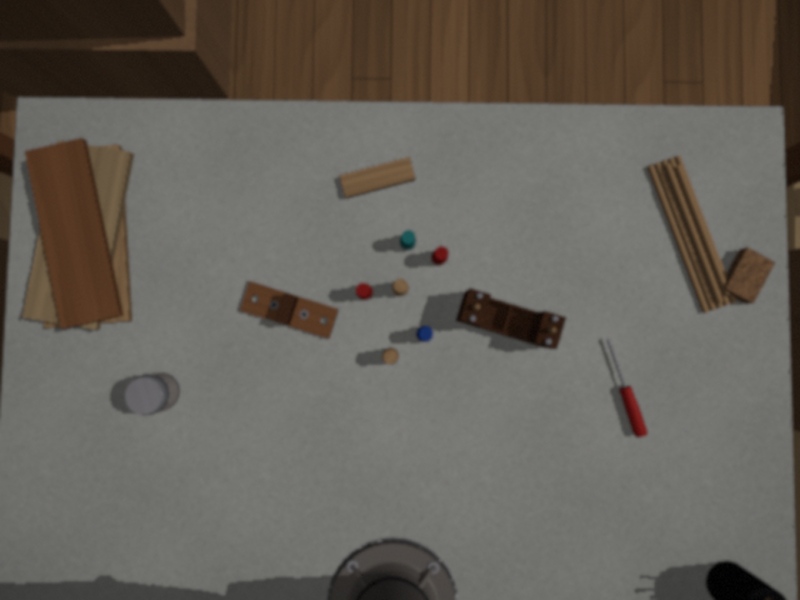

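View pics/s1.png

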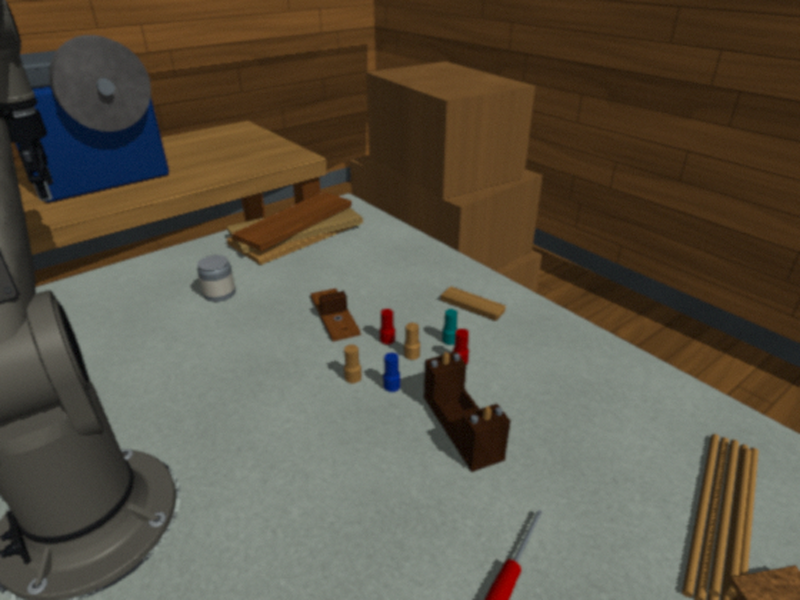

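Run:
```python
from h import *
m=load('top0'); s=1/1.42857
for n,u,v,z in [('c1',248,282,.012),('c2',338,308,.012),('c3',330,337,.012),('c4',240,310,.012),('h1',254,299,.012),('h2',323,321,.012),
 ('blankA',391,356,.07),('blankB',400,287,.07),('red1',364,291,.07),('blue',425,333,.07),('red2',440,255,.07),('teal',408,239,.07),('dowel+',478,307,.108),('dowel-',543,329,.108),
 ('j1',469,290,.088),('j2',565,316,.088),('j3',556,348,.088),('j4',459,321,.088),('tin',146,395,.085),('sd',603,340,.01),('off',377,177,.018),('arm',740,590,.3)]:
    print(n,onz(m,(u+.5)*s-.5,(v+.5)*s-.5,z))
a=cv2.imread('pics/top0.png')[170:270,160:410]; b=cv2.imread('pics/wrist0.png')
o=np.zeros((600,800,3),np.uint8); o[:320,:800]=cv2.resize(a,(800,320),interpolation=2); o[320:,:373]=cv2.resize(b,(373,280))
cv2.imwrite('pics/c2.png',o)
```

```text
c1 [0.5957 0.2802 0.012 ]
c2 [0.5487 0.1084 0.012 ]
c3 [0.4938 0.1224 0.012 ]
c4 [0.5423 0.2938 0.012 ]
h1 [0.5635 0.2679 0.012 ]
h2 [0.5237 0.1362 0.012 ]
blankA [0.4621 0.0065 0.07  ]
blankB [ 0.5858 -0.0079  0.07  ]
red1 [0.5777 0.0567 0.07  ]
blue [ 0.5039 -0.0538  0.07  ]
red2 [ 0.6447 -0.0793  0.07  ]
teal [ 0.673  -0.0212  0.07  ]
dowel+ [ 0.5502 -0.1432  0.108 ]
dowel- [ 0.5137 -0.2555  0.108 ]
j1 [ 0.5809 -0.1298  0.088 ]
j2 [ 0.5373 -0.2992  0.088 ]
j3 [ 0.4809 -0.2832  0.088 ]
j4 [ 0.5259 -0.1126  0.088 ]
tin [0.3884 0.4356 0.085 ]
sd [ 0.4954 -0.3925  0.01  ]
off [0.7995 0.0384 0.018 ]
arm [ 0.159  -0.4777  0.3   ]
```

View pics/c2.png

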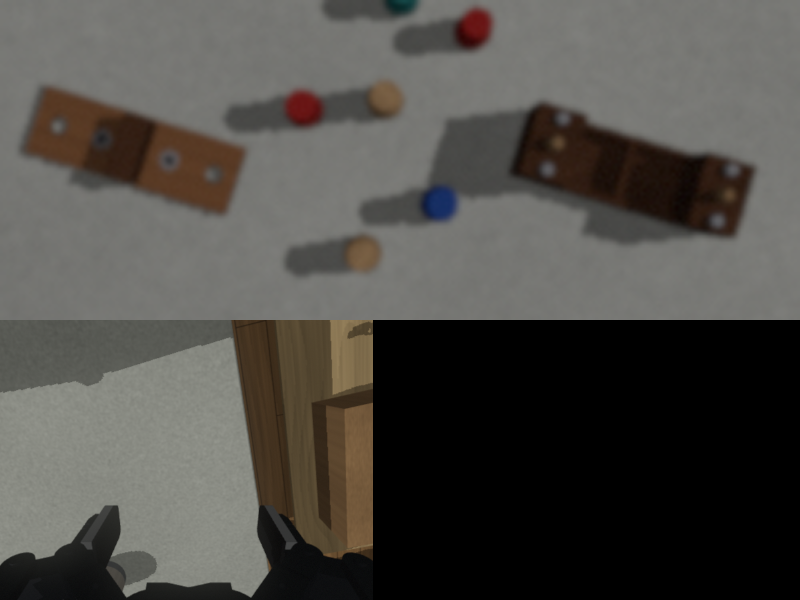

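Run:
```python
from h import *
m=load('top0')
P={}
for n,u,v,z in [('A',364,253,.07),('B',386,98,.07),('d+',558,143,.108),('d-',730,195,.108),('c1',42,87,.012),('c2',245,148,.012),('c3',226,214,.012),('c4',22,152,.012),('blue',441,202,.07),('red',304,106,.07)]:
    P[n]=onz(m,160+(u+.5)/3.2-.5,170+(v+.5)/3.2-.5,z); print(n,P[n])
j=P['d+']-P['d-']; print('jig',(P['d+']+P['d-'])/2,np.degrees(np.arctan2(-j[0],j[1])),np.linalg.norm(j))
k=P['c1']+P['c4']-P['c2']-P['c3']; print('plate',sum(P[c] for c in('c1','c2','c3','c4'))/4,np.degrees(np.arctan2(-k[0],k[1])))
w=load('wrist0'); s=manip.get_state(); R=np.array(s['tcp_rot'])
Rc=cv2.Rodrigues(np.array(w['rvec']))[0]; c=-Rc.T@np.array(w['tvec'])
print('cam in tool',R.T@(c-s['position']),'axes(cols)',(R.T@Rc.T).round(3))
```

```text
A [0.4629 0.0069 0.07  ]
B [ 0.5871 -0.009   0.07  ]
d+ [ 0.5512 -0.1421  0.108 ]
d- [ 0.5129 -0.2748  0.108 ]
c1 [0.5967 0.282  0.012 ]
c2 [0.5475 0.109  0.012 ]
c3 [0.4917 0.1239 0.012 ]
c4 [0.5415 0.2973 0.012 ]
blue [ 0.5044 -0.0541  0.07  ]
red [0.5797 0.0567 0.07  ]
jig [ 0.53205 -0.20845  0.108  ] -16.099247947537027 0.1381165449900916
plate [0.54435 0.20305 0.012  ] -15.949764955322872
cam in tool [ 0.08054381 -0.00105398 -0.12286891] axes(cols) [[ 0.    -0.949 -0.315]
 [ 1.     0.    -0.   ]
 [ 0.    -0.315  0.949]]
```

Request:
servo_tool([
  {"delta_pos": [-35, -34, 0], "delta_rot": [0, 0, 8]},
  {"delta_pos": [-70, -68, 0], "delta_rot": [0, 0, 16]},
  {"delta_pos": [-104, -102, 0], "delta_rot": [0, 0, 24]},
  {"delta_pos": [-139, -136, 0], "delta_rot": [0, 0, 32]},
  {"delta_pos": [-174, -171, 0], "delta_rot": [0, 0, 40]},
  {"delta_pos": [-208, -205, 0], "delta_rot": [0, 0, 48]},
  {"delta_pos": [-243, -239, 0], "delta_rot": [0, 0, 56]},
  {"delta_pos": [-278, -273, 0], "delta_rot": [0, 0, 64]},
])

```text
time_s: 0.95
position: [0.3606, 0.3288, 0.2503]
tcp_rot: [[-0.224, 0.975, -0.0], [0.975, 0.224, 0.0], [0.0, 0.0, -1.0]]
contact_force: [0.7, 0.7, 0.9]
width: 0.0856
finger_force: 0.0
```

Request:
servo_tool([
  {"delta_pos": [-42, 3, 6], "delta_rot": [0, 0, 4]},
  {"delta_pos": [-84, 7, 12], "delta_rot": [0, 0, 8]},
  {"delta_pos": [-127, 10, 19], "delta_rot": [0, 0, 12]},
  {"delta_pos": [-170, 14, 25], "delta_rot": [0, 0, 16]},
  {"delta_pos": [-213, 17, 32], "delta_rot": [0, 0, 20]},
  {"delta_pos": [-256, 21, 38], "delta_rot": [0, 0, 24]},
  {"delta_pos": [-299, 24, 44], "delta_rot": [0, 0, 27]},
  {"delta_pos": [-337, 28, 50], "delta_rot": [0, 0, 29]},
])

```text
time_s: 1.75
position: [0.4645, 0.0069, 0.2002]
tcp_rot: [[0.274, 0.962, 0.0], [0.962, -0.274, 0.0], [0.0, 0.0, -1.0]]
contact_force: [1.1, -0.2, -0.3]
width: 0.0853
finger_force: 0.0
```

```bash
cat > w.py <<'E'
import sys; from h import *
f=sys.argv[1]; snap('wrist',f); im=cv2.imread(f'pics/{f}.png'); cv2.imwrite(f'pics/{f}b.png',cv2.resize(im,(800,600),interpolation=2))
s=manip.get_state(); print(s['time_s'],s['position'].round(4),s['tcp_rot'].round(4).tolist())
E
python3 w.py w1
```

```text
1.8 [0.4656 0.001  0.1999] [[0.2816, 0.9595, 0.0016], [0.9595, -0.2816, -0.003], [-0.0024, 0.0024, -1.0]]
```

View pics/w1b.png

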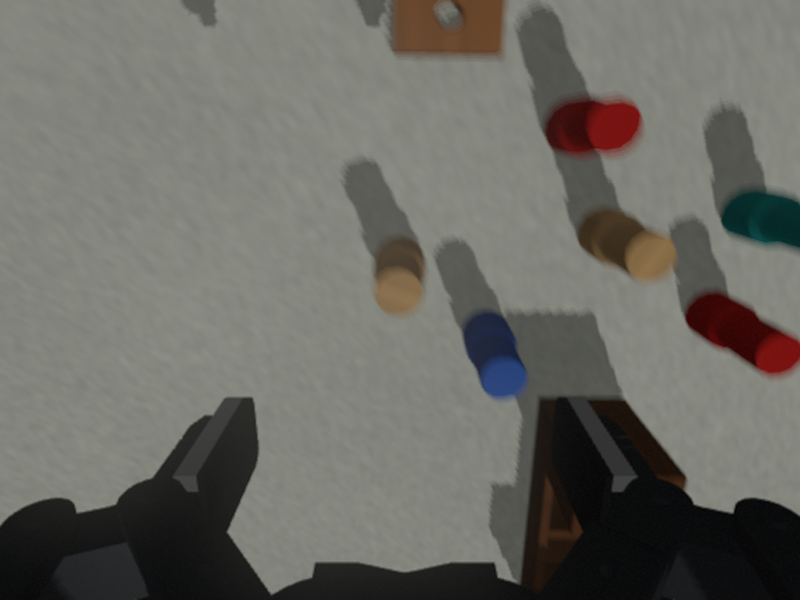

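Wrist view: blank A's top is at (399,291), blank B's at (650,256), and the blue one at (502,376). The near plate hole is at (450,14), and part of the jig shows at lower right.

Run:
```python
from h import *
m=load('w1'); s=.7
for n,u,v,z in [('A',399,291,.07),('B',650,256,.07),('hole',449,15,.012),('blue',503,377,.07),('jc',541,398,.088)]: print(n,onz(m,(u+.5)*s-.5,(v+.5)*s-.5,z))
print(todelta([.4629,.0069,.056]), manip.get_state()['position'],manip.get_state()['time_s'])
```

```text
A [0.4623 0.0075 0.07  ]
B [ 0.589  -0.0094  0.07  ]
hole [0.5256 0.1321 0.012 ]
blue [ 0.5032 -0.0553  0.07  ]
jc [ 0.5182 -0.0624  0.088 ]
[  5.2  -4.6 143.9] [0.46560751 0.00102523 0.19993955] 1.8
```

Request:
servo_tool([
  {"delta_pos": [-2, -1, 10], "delta_rot": [0, 0, 0]},
  {"delta_pos": [-2, -1, 40], "delta_rot": [0, 0, 0]},
  {"delta_pos": [-2, -1, 75], "delta_rot": [0, 0, 0]},
  {"delta_pos": [-2, -1, 105], "delta_rot": [0, 0, 0]},
  {"delta_pos": [-2, -1, 128], "delta_rot": [0, 0, 0]},
  {"delta_pos": [-2, -1, 144], "delta_rot": [0, 0, 0]},
  {"delta_pos": [-2, -1, 144], "delta_rot": [0, 0, 0]},
  {"delta_pos": [-2, -1, 144], "delta_rot": [0, 0, 0]},
])

```text
time_s: 2.6
position: [0.4624, 0.0081, 0.0562]
tcp_rot: [[0.271, 0.963, -0.001], [0.963, -0.271, 0.0], [-0.0, -0.001, -1.0]]
contact_force: [1.0, 0.1, 0.0]
width: 0.0857
finger_force: 0.0
```

Request:
servo_tool([
  {"delta_pos": [0, 0, 0], "delta_rot": [0, 0, 0]},
  {"delta_pos": [0, 0, 0], "delta_rot": [0, 0, 0]},
  {"delta_pos": [0, 0, 0], "delta_rot": [0, 0, 0]},
  {"delta_pos": [0, 0, 0], "delta_rot": [0, 0, 0]},
  {"delta_pos": [0, 0, 0], "delta_rot": [0, 0, 0]},
  {"delta_pos": [0, 0, 0], "delta_rot": [0, 0, 0]},
  {"delta_pos": [0, 0, 0], "delta_rot": [0, 0, 0]},
  {"delta_pos": [0, 0, 0], "delta_rot": [0, 0, 0]},
], fingers=-1, newtons=30)

```text
time_s: 3.4
position: [0.463, 0.0074, 0.0564]
tcp_rot: [[0.272, 0.962, 0.0], [0.962, -0.272, 0.0], [0.0, 0.0, -1.0]]
contact_force: [-0.5, 1.0, 3.2]
width: 0.0246
finger_force: 32.0
```

Request:
servo_tool([
  {"delta_pos": [0, 0, -20], "delta_rot": [0, 0, 0]},
  {"delta_pos": [0, 0, -55], "delta_rot": [0, 0, 0]},
  {"delta_pos": [0, 0, -95], "delta_rot": [0, 0, 0]},
  {"delta_pos": [-15, 9, -130], "delta_rot": [0, 0, 0]},
  {"delta_pos": [-50, 29, -135], "delta_rot": [0, 0, 0]},
  {"delta_pos": [-90, 52, -135], "delta_rot": [0, 0, 0]},
  {"delta_pos": [-130, 76, -135], "delta_rot": [0, 0, 0]},
  {"delta_pos": [-165, 96, -135], "delta_rot": [0, 0, 0]},
])

```text
time_s: 4.2
position: [0.5106, -0.1797, 0.1913]
tcp_rot: [[0.272, 0.962, 0.0], [0.962, -0.272, -0.0], [-0.0, 0.001, -1.0]]
contact_force: [0.3, 0.5, -0.6]
width: 0.0244
finger_force: 31.7
```

Request:
servo_tool([
  {"delta_pos": [-25, 14, 0], "delta_rot": [0, 0, 0]},
  {"delta_pos": [-42, 24, 0], "delta_rot": [0, 0, 0]},
  {"delta_pos": [-50, 29, 0], "delta_rot": [0, 0, 0]},
  {"delta_pos": [-50, 29, 0], "delta_rot": [0, 0, 0]},
  {"delta_pos": [-50, 29, 0], "delta_rot": [0, 0, 0]},
  {"delta_pos": [-50, 29, 0], "delta_rot": [0, 0, 0]},
  {"delta_pos": [-50, 29, 0], "delta_rot": [0, 0, 0]},
  {"delta_pos": [-50, 29, 0], "delta_rot": [0, 0, 0]},
])

```text
time_s: 5.0
position: [0.5248, -0.2326, 0.1913]
tcp_rot: [[0.271, 0.963, 0.0], [0.963, -0.271, 0.0], [0.0, -0.0, -1.0]]
contact_force: [0.1, 0.1, -1.1]
width: 0.025
finger_force: 31.7
```

```bash
python3 w.py w2
```

```text
5.05 [ 0.5248 -0.2328  0.1913] [[0.2708, 0.9626, 0.0001], [0.9626, -0.2708, 0.0003], [0.0004, 0.0, -1.0]]
```

View pics/w2b.png

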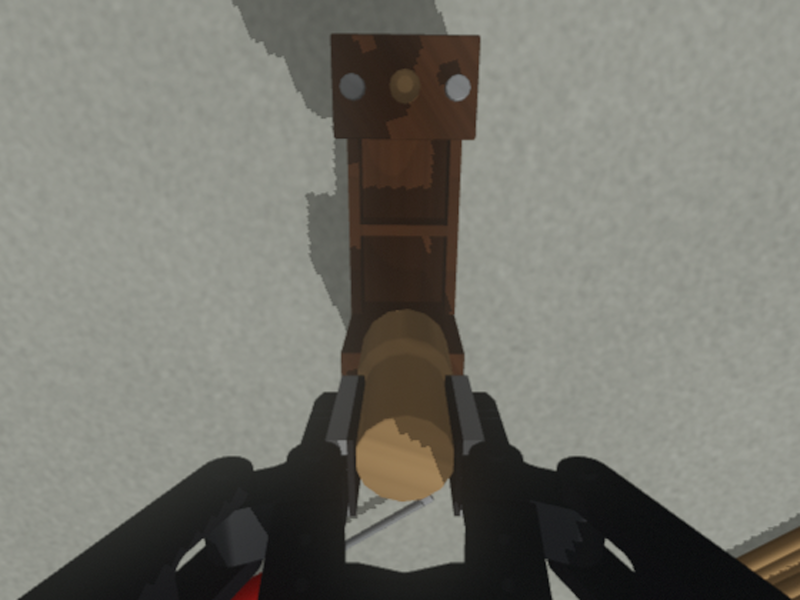

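Above cell 2 with blank A held: the pins are at (352,87) and (458,87), dowel_1 near (405,84), the block edge at v≈139 and the divider at (404,231).

Run:
```python
from h import *
m=load('w2'); s=.7
g=lambda u,v,z: onz(m,(u+.5)*s-.5,(v+.5)*s-.5,z)
a,b=g(352,87,.096),g(458,87,.096); print(a,b,(a+b)/2,np.linalg.norm(a-b))
e=b-a; print('yaw',np.degrees(np.arctan2(e[1],e[0])))
yw=np.radians(-15.9); c=(a+b)/2; print('centre pins',c[:2]-.069*np.array([-np.sin(yw),np.cos(yw)]))
print('dowel',g(405,81,.108),'div',g(404,231,.034),'corners',g(331,35,.088),g(480,36,.088),g(332,138,.088),g(477,139,.088))
```

```text
[ 0.5312 -0.1357  0.096 ] [ 0.5713 -0.147   0.096 ] [ 0.55125 -0.14135  0.096  ] 0.041661733041245444
yaw -15.737598073252599
centre pins [ 0.53234681 -0.20771015]
dowel [ 0.5516 -0.1402  0.108 ] div [ 0.5321 -0.2077  0.034 ] corners [ 0.5284 -0.1146  0.088 ] [ 0.585  -0.1309  0.088 ] [ 0.5166 -0.1517  0.088 ] [ 0.575  -0.1685  0.088 ]
```

Request:
servo_tool([
  {"delta_pos": [0, 0, 20], "delta_rot": [0, 0, 0]},
  {"delta_pos": [0, 0, 50], "delta_rot": [0, 0, 0]},
  {"delta_pos": [0, 0, 80], "delta_rot": [0, 0, 0]},
  {"delta_pos": [0, 0, 105], "delta_rot": [0, 0, 0]},
  {"delta_pos": [0, 0, 118], "delta_rot": [0, 0, 0]},
  {"delta_pos": [0, 0, 124], "delta_rot": [0, 0, 0]},
  {"delta_pos": [0, 0, 124], "delta_rot": [0, 0, 0]},
  {"delta_pos": [0, 0, 124], "delta_rot": [0, 0, 0]},
])

```text
time_s: 5.85
position: [0.5254, -0.2339, 0.0682]
tcp_rot: [[0.272, 0.962, 0.001], [0.962, -0.272, -0.001], [-0.0, 0.002, -1.0]]
contact_force: [-0.1, 0.5, -0.2]
width: 0.0242
finger_force: 31.9
```

Request:
servo_tool([
  {"delta_pos": [0, 0, 0], "delta_rot": [0, 0, 0]},
  {"delta_pos": [0, 0, 0], "delta_rot": [0, 0, 0]},
  {"delta_pos": [0, 0, 0], "delta_rot": [0, 0, 0]},
  {"delta_pos": [0, 0, 0], "delta_rot": [0, 0, 0]},
  {"delta_pos": [0, 0, 0], "delta_rot": [0, 0, 0]},
  {"delta_pos": [0, 0, 0], "delta_rot": [0, 0, 0]},
  {"delta_pos": [0, 0, 0], "delta_rot": [0, 0, 0]},
  {"delta_pos": [0, 0, 0], "delta_rot": [0, 0, 0]},
], fingers=1)

```text
time_s: 6.65
position: [0.5247, -0.2335, 0.0672]
tcp_rot: [[0.272, 0.962, -0.0], [0.962, -0.272, 0.0], [0.0, -0.0, -1.0]]
contact_force: [0.4, -0.1, -0.6]
width: 0.0855
finger_force: 0.0
```

Request:
servo_tool([
  {"delta_pos": [0, 0, -30], "delta_rot": [0, 0, 0]},
  {"delta_pos": [0, 0, -75], "delta_rot": [0, 0, 0]},
  {"delta_pos": [20, 0, -100], "delta_rot": [0, 0, 0]},
  {"delta_pos": [65, 0, -105], "delta_rot": [0, 0, 0]},
  {"delta_pos": [112, 0, -105], "delta_rot": [0, 0, 0]},
  {"delta_pos": [160, 0, -105], "delta_rot": [0, 0, 0]},
  {"delta_pos": [205, 0, -105], "delta_rot": [0, 0, 0]},
  {"delta_pos": [233, 0, -105], "delta_rot": [0, 0, 0]},
])

```text
time_s: 7.45
position: [0.5887, -0.0046, 0.1721]
tcp_rot: [[0.267, 0.964, 0.0], [0.964, -0.267, 0.001], [0.001, -0.0, -1.0]]
contact_force: [-0.5, -0.1, -0.0]
width: 0.0855
finger_force: 0.0
```

Request:
servo_tool([
  {"delta_pos": [0, 0, 0], "delta_rot": [0, 0, 0]},
  {"delta_pos": [0, 0, 15], "delta_rot": [0, 0, 0]},
  {"delta_pos": [0, 0, 45], "delta_rot": [0, 0, 0]},
  {"delta_pos": [0, 0, 80], "delta_rot": [0, 0, 0]},
  {"delta_pos": [0, 0, 105], "delta_rot": [0, 0, 0]},
  {"delta_pos": [0, 0, 116], "delta_rot": [0, 0, 0]},
  {"delta_pos": [0, 0, 116], "delta_rot": [0, 0, 0]},
  {"delta_pos": [0, 0, 116], "delta_rot": [0, 0, 0]},
])

```text
time_s: 8.25
position: [0.5884, -0.0104, 0.0569]
tcp_rot: [[0.273, 0.962, 0.001], [0.962, -0.273, -0.0], [-0.0, 0.001, -1.0]]
contact_force: [-0.0, 0.5, -0.3]
width: 0.0852
finger_force: 0.0
```

Request:
servo_tool([
  {"delta_pos": [0, 0, 0], "delta_rot": [0, 0, 0]},
  {"delta_pos": [0, 0, 0], "delta_rot": [0, 0, 0]},
  {"delta_pos": [0, 0, 0], "delta_rot": [0, 0, 0]},
  {"delta_pos": [0, 0, 0], "delta_rot": [0, 0, 0]},
  {"delta_pos": [0, 0, 0], "delta_rot": [0, 0, 0]},
  {"delta_pos": [0, 0, 0], "delta_rot": [0, 0, 0]},
  {"delta_pos": [0, 0, 0], "delta_rot": [0, 0, 0]},
  {"delta_pos": [0, 0, 0], "delta_rot": [0, 0, 0]},
], fingers=-1, newtons=30)

```text
time_s: 9.05
position: [0.5883, -0.0091, 0.0568]
tcp_rot: [[0.272, 0.962, 0.0], [0.962, -0.272, 0.0], [0.001, 0.0, -1.0]]
contact_force: [-1.4, 0.8, 5.5]
width: 0.0242
finger_force: 29.3
```

Request:
servo_tool([
  {"delta_pos": [0, 0, -20], "delta_rot": [0, 0, 0]},
  {"delta_pos": [0, 0, -60], "delta_rot": [0, 0, 0]},
  {"delta_pos": [0, 0, -105], "delta_rot": [0, 0, 0]},
  {"delta_pos": [-15, 0, -135], "delta_rot": [0, 0, 0]},
  {"delta_pos": [-50, 0, -135], "delta_rot": [0, 0, 0]},
  {"delta_pos": [-95, 0, -135], "delta_rot": [0, 0, 0]},
  {"delta_pos": [-140, 0, -135], "delta_rot": [0, 0, 0]},
  {"delta_pos": [-170, 0, -135], "delta_rot": [0, 0, 0]},
])

```text
time_s: 9.85
position: [0.5402, -0.1763, 0.1915]
tcp_rot: [[0.275, 0.962, -0.0], [0.962, -0.275, -0.001], [-0.001, 0.0, -1.0]]
contact_force: [-0.0, -0.5, 0.3]
width: 0.0243
finger_force: 29.6
```

Request:
servo_tool([
  {"delta_pos": [-8, 0, 0], "delta_rot": [0, 0, 0]},
  {"delta_pos": [-10, 0, 0], "delta_rot": [0, 0, 0]},
  {"delta_pos": [-10, 0, 0], "delta_rot": [0, 0, 0]},
  {"delta_pos": [-10, 0, 10], "delta_rot": [0, 0, 0]},
  {"delta_pos": [-10, 0, 35], "delta_rot": [0, 0, 0]},
  {"delta_pos": [-10, 0, 55], "delta_rot": [0, 0, 0]},
  {"delta_pos": [-10, 0, 70], "delta_rot": [0, 0, 0]},
  {"delta_pos": [-10, 0, 80], "delta_rot": [0, 0, 0]},
])

```text
time_s: 10.65
position: [0.5389, -0.1812, 0.1095]
tcp_rot: [[0.27, 0.963, -0.002], [0.963, -0.27, 0.001], [0.0, -0.002, -1.0]]
contact_force: [-0.3, -0.1, -0.0]
width: 0.0242
finger_force: 29.6
```

Request:
servo_tool([
  {"delta_pos": [0, 0, 15], "delta_rot": [0, 0, 0]},
  {"delta_pos": [0, 0, 30], "delta_rot": [0, 0, 0]},
  {"delta_pos": [0, 0, 40], "delta_rot": [0, 0, 0]},
  {"delta_pos": [0, 0, 44], "delta_rot": [0, 0, 0]},
  {"delta_pos": [0, 0, 44], "delta_rot": [0, 0, 0]},
  {"delta_pos": [0, 0, 44], "delta_rot": [0, 0, 0]},
  {"delta_pos": [0, 0, 44], "delta_rot": [0, 0, 0]},
  {"delta_pos": [0, 0, 44], "delta_rot": [0, 0, 0]},
])

```text
time_s: 11.45
position: [0.5393, -0.1825, 0.0674]
tcp_rot: [[0.272, 0.962, 0.0], [0.962, -0.272, -0.0], [0.0, 0.0, -1.0]]
contact_force: [-0.1, 0.7, -0.6]
width: 0.0245
finger_force: 29.5
```

Request:
servo_tool([
  {"delta_pos": [0, 0, 0], "delta_rot": [0, 0, 0]},
  {"delta_pos": [0, 0, 0], "delta_rot": [0, 0, 0]},
  {"delta_pos": [0, 0, 0], "delta_rot": [0, 0, 0]},
  {"delta_pos": [0, 0, 0], "delta_rot": [0, 0, 0]},
  {"delta_pos": [0, 0, 0], "delta_rot": [0, 0, 0]},
  {"delta_pos": [0, 0, 0], "delta_rot": [0, 0, 0]},
  {"delta_pos": [0, 0, 0], "delta_rot": [0, 0, 0]},
  {"delta_pos": [0, 0, 0], "delta_rot": [0, 0, 0]},
], fingers=1)

```text
time_s: 12.25
position: [0.5391, -0.1825, 0.0673]
tcp_rot: [[0.272, 0.962, 0.0], [0.962, -0.272, 0.0], [0.0, 0.0, -1.0]]
contact_force: [0.2, 0.5, 0.2]
width: 0.0856
finger_force: 0.0
```

Request:
servo_tool([
  {"delta_pos": [0, 0, -40], "delta_rot": [0, 0, 0]},
  {"delta_pos": [0, 0, -85], "delta_rot": [0, 0, 0]},
  {"delta_pos": [20, -5, -130], "delta_rot": [0, 0, -6]},
  {"delta_pos": [50, -13, -165], "delta_rot": [0, 0, -14]},
  {"delta_pos": [95, -26, -183], "delta_rot": [0, 0, -22]},
  {"delta_pos": [140, -38, -183], "delta_rot": [0, 0, -30]},
  {"delta_pos": [185, -50, -183], "delta_rot": [0, 0, -38]},
  {"delta_pos": [230, -62, -183], "delta_rot": [0, 0, -46]},
])

```text
time_s: 13.05
position: [0.5417, 0.0575, 0.2508]
tcp_rot: [[-0.508, 0.861, 0.001], [0.861, 0.508, 0.001], [0.0, 0.001, -1.0]]
contact_force: [0.9, 0.8, 0.1]
width: 0.0852
finger_force: 0.0
```

Request:
servo_tool([
  {"delta_pos": [35, 21, 0], "delta_rot": [0, 0, -8]},
  {"delta_pos": [70, 42, 0], "delta_rot": [0, 0, -16]},
  {"delta_pos": [100, 60, 0], "delta_rot": [0, 0, -24]},
  {"delta_pos": [118, 71, 0], "delta_rot": [0, 0, -32]},
  {"delta_pos": [124, 75, 0], "delta_rot": [0, 0, -39]},
  {"delta_pos": [124, 75, 0], "delta_rot": [0, 0, -44]},
  {"delta_pos": [124, 75, 0], "delta_rot": [0, 0, -44]},
  {"delta_pos": [124, 75, 0], "delta_rot": [0, 0, -44]},
])

```text
time_s: 13.85
position: [0.5443, 0.2001, 0.2502]
tcp_rot: [[-0.962, 0.275, -0.0], [0.275, 0.962, -0.0], [0.0, -0.0, -1.0]]
contact_force: [-0.3, 0.2, 0.1]
width: 0.0854
finger_force: 0.0
```

```bash
python3 w.py w3; python3 -c "
from h import *
snap('top','t3')
a=cv2.imread('pics/w3.png');b=cv2.imread('pics/t3.png')[180:260,310:410]
o=np.zeros((600,800,3),np.uint8);o[:420,:560]=a;o[420:,:225]=cv2.resize(b,(225,180),interpolation=2)
cv2.imwrite('pics/w3c.png',o)"
```

```text
13.9 [0.5443 0.2    0.2503] [[-0.9615, 0.2746, -0.0], [0.2746, 0.9615, -0.0001], [0.0, -0.0001, -1.0]]
```

View pics/w3c.png

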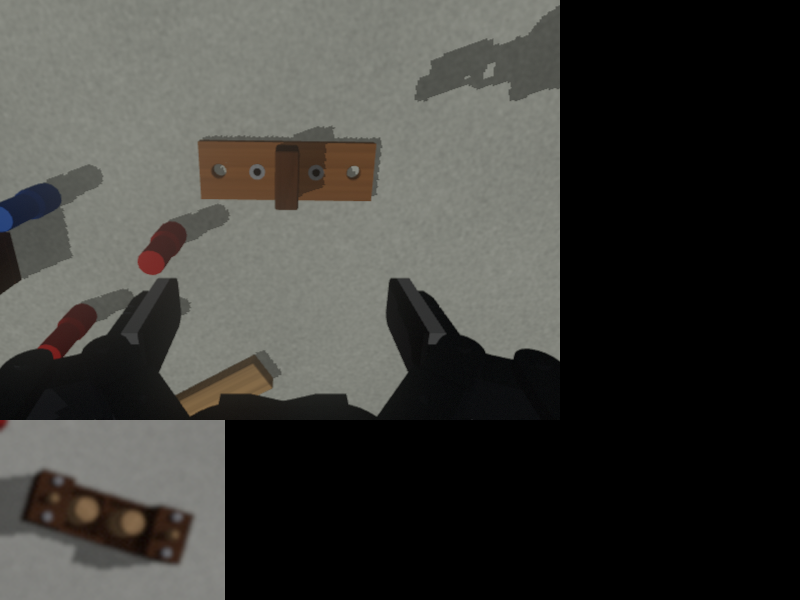

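Both blanks stand in the cells. In the wrist view the plate's holes are at about (220,171) and (353,172), and the handle is centred at u≈287.

Run:
```python
from h import *
m=load('w3'); im=cv2.imread('pics/w3.png')
a,b=onz(m,220,171,.012),onz(m,353,171.7,.012); e=b-a
print(a,b,(a+b)/2,np.linalg.norm(e),np.degrees(np.arctan2(-e[0],e[1])))
for q in [(199,141),(376,143),(371,200),(201,198)]: print(onz(m,*q,.012))
cv2.imwrite('pics/w3d.png',cv2.resize(im[125:220,185:395],(798,361),interpolation=cv2.INTER_CUBIC))
```

```text
[0.5254 0.1376 0.012 ] [0.5633 0.2678 0.012 ] [0.54435 0.2027  0.012  ] 0.13560401911447903 -16.229783070769727
[0.4909 0.1275 0.012 ]
[0.5411 0.296  0.012 ]
[0.5979 0.2794 0.012 ]
[0.5471 0.1092 0.012 ]
```

View pics/w3d.png

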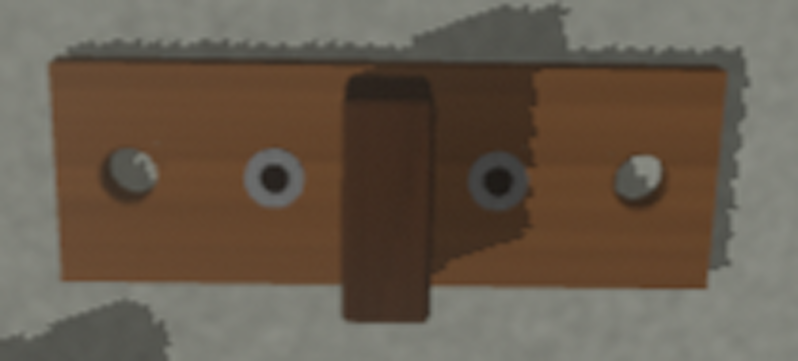

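Request:
servo_tool([
  {"delta_pos": [1, 2, 30], "delta_rot": [0, 0, 0.5]},
  {"delta_pos": [1, 2, 75], "delta_rot": [0, 0, 0.5]},
  {"delta_pos": [1, 2, 120], "delta_rot": [0, 0, 0.5]},
  {"delta_pos": [1, 2, 160], "delta_rot": [0, 0, 0.5]},
  {"delta_pos": [1, 2, 190], "delta_rot": [0, 0, 0.5]},
  {"delta_pos": [1, 2, 205], "delta_rot": [0, 0, 0.5]},
  {"delta_pos": [1, 2, 212], "delta_rot": [0, 0, 0.5]},
  {"delta_pos": [1, 2, 212], "delta_rot": [0, 0, 0.5]},
])

```text
time_s: 14.75
position: [0.5442, 0.2027, 0.0384]
tcp_rot: [[-0.96, 0.281, 0.0], [0.281, 0.96, -0.0], [-0.0, -0.0, -1.0]]
contact_force: [0.0, 0.8, 0.4]
width: 0.0851
finger_force: 0.0
```

Request:
servo_tool([
  {"delta_pos": [0, 0, 0], "delta_rot": [0, 0, 0]},
  {"delta_pos": [0, 0, 0], "delta_rot": [0, 0, 0]},
  {"delta_pos": [0, 0, 0], "delta_rot": [0, 0, 0]},
  {"delta_pos": [0, 0, 0], "delta_rot": [0, 0, 0]},
  {"delta_pos": [0, 0, 0], "delta_rot": [0, 0, 0]},
  {"delta_pos": [0, 0, 0], "delta_rot": [0, 0, 0]},
  {"delta_pos": [0, 0, 0], "delta_rot": [0, 0, 0]},
  {"delta_pos": [0, 0, 0], "delta_rot": [0, 0, 0]},
], fingers=-1, newtons=80)

```text
time_s: 15.55
position: [0.5444, 0.203, 0.0391]
tcp_rot: [[-0.96, 0.28, 0.001], [0.28, 0.96, 0.001], [-0.001, 0.001, -1.0]]
contact_force: [-0.6, -0.9, 5.6]
width: 0.0211
finger_force: 79.4
```

Request:
servo_tool([
  {"delta_pos": [0, 0, -15], "delta_rot": [0, 0, 0]},
  {"delta_pos": [0, 0, -45], "delta_rot": [0, 0, 0]},
  {"delta_pos": [0, 0, -85], "delta_rot": [0, 0, 0]},
  {"delta_pos": [0, 0, -125], "delta_rot": [0, 0, 0]},
  {"delta_pos": [-5, -10, -165], "delta_rot": [0, 0, 0]},
  {"delta_pos": [-14, -28, -195], "delta_rot": [0, 0, 0]},
  {"delta_pos": [-28, -57, -218], "delta_rot": [0, 0, 0]},
  {"delta_pos": [-44, -90, -230], "delta_rot": [0, 0, 0]},
])

```text
time_s: 16.35
position: [0.5612, 0.104, 0.2712]
tcp_rot: [[-0.961, 0.278, 0.003], [0.278, 0.961, 0.002], [-0.002, 0.002, -1.0]]
contact_force: [1.1, 0.3, -2.7]
width: 0.0213
finger_force: 78.7
```

Request:
servo_tool([
  {"delta_pos": [-16, -33, -4], "delta_rot": [0, 0, 0]},
  {"delta_pos": [-33, -67, -4], "delta_rot": [0, 0, 0]},
  {"delta_pos": [-50, -102, -4], "delta_rot": [0, 0, -0.5]},
  {"delta_pos": [-67, -137, -4], "delta_rot": [0, 0, -0.5]},
  {"delta_pos": [-84, -172, -4], "delta_rot": [0, 0, -0.5]},
  {"delta_pos": [-101, -207, -4], "delta_rot": [0, 0, -0.5]},
  {"delta_pos": [-117, -240, -4], "delta_rot": [0, 0, -0.5]},
  {"delta_pos": [-131, -268, -4], "delta_rot": [0, 0, -0.5]},
])

```text
time_s: 17.15
position: [0.6107, -0.1922, 0.2726]
tcp_rot: [[-0.962, 0.273, -0.001], [0.273, 0.962, -0.0], [0.001, -0.0, -1.0]]
contact_force: [-0.3, 0.0, -3.5]
width: 0.0214
finger_force: 78.7
```

Request:
servo_tool([
  {"delta_pos": [-11, -22, 0], "delta_rot": [0, 0, 0]},
  {"delta_pos": [-17, -35, 0], "delta_rot": [0, 0, 0]},
  {"delta_pos": [-19, -39, 0], "delta_rot": [0, 0, 0]},
  {"delta_pos": [-19, -39, 0], "delta_rot": [0, 0, 0]},
  {"delta_pos": [-19, -39, 0], "delta_rot": [0, 0, 0]},
  {"delta_pos": [-19, -39, 0], "delta_rot": [0, 0, 0]},
  {"delta_pos": [-19, -39, 0], "delta_rot": [0, 0, 0]},
  {"delta_pos": [-19, -39, 0], "delta_rot": [0, 0, 0]},
])

```text
time_s: 17.95
position: [0.6194, -0.2319, 0.2724]
tcp_rot: [[-0.963, 0.271, 0.0], [0.271, 0.963, 0.0], [0.0, 0.0, -1.0]]
contact_force: [0.2, 0.5, -3.1]
width: 0.0211
finger_force: 78.7
```

```bash
python3 w.py w4
```

```text
18.0 [ 0.6194 -0.2321  0.2724] [[-0.9626, 0.2711, 0.0001], [0.2711, 0.9626, 0.0002], [-0.0, 0.0002, -1.0]]
```

View pics/w4b.png

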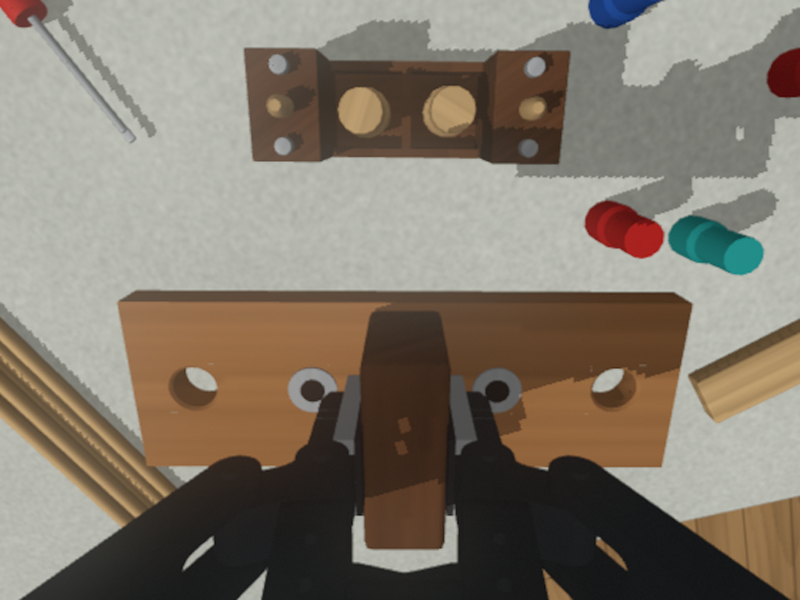

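Clear view of both: pin tops at (278,64), (283,146), (535,67) and (528,148), and the plate's holes at (193,388) and (614,389).

Run:
```python
from h import *
m=load('w4'); s=.7
g=lambda u,v,z: onz(m,(u+.5)*s-.5,(v+.5)*s-.5,z)
zt=.2724-.0387+.012
L,R=g(193,388,zt),g(614,389,zt); e=R-L; pc=(L+R)/2
print('plate',L,R,pc,np.linalg.norm(e),'yaw',np.degrees(np.arctan2(-e[0],e[1])))
c=[g(*q,zt) for q in [(120,301),(691,302),(147,466),(662,467)]]; print('corner ctr',sum(c)/4,np.linalg.norm(c[1]-c[0]),np.linalg.norm(c[3]-c[2]),np.linalg.norm(c[2]-c[0]))
p=[g(*q,.096) for q in [(278,64),(283,146),(535,67),(528,148)]]; p=np.array(p); print(p)
jc=p.mean(0); y=p[2]+p[3]-p[0]-p[1]; x=p[1]+p[3]-p[0]-p[2]
print('jig',jc,np.linalg.norm(y)/2,'yaw',np.degrees(np.arctan2(-y[0],y[1])),np.degrees(np.arctan2(x[1],x[0])))
print('dow',g(272,105,.108),g(541,103,.108))
print('shift',jc[:2]-pc[:2], todelta(manip.get_state()['position']+np.r_[jc[:2]-pc[:2],0]))
# reprojection check of the nominal
yw=np.radians(-15.8); yv=np.array([-np.sin(yw),np.cos(yw),0])
for sg in(1,-1): print((proj(m,np.r_[jc[:2],.108]+sg*.069*yv)/s).round(1))
```

```text
plate [ 0.6004 -0.2988  0.2457] [ 0.6377 -0.1674  0.2457] [ 0.61905 -0.2331   0.2457 ] 0.1365915443942267 yaw -15.847444643600635
corner ctr [ 0.61925  -0.232675  0.2457  ] 0.17492907134035782 0.17648130212574928 0.05973005943409066
[[ 0.4928 -0.2671  0.096 ]
 [ 0.5329 -0.2789  0.096 ]
 [ 0.5312 -0.136   0.096 ]
 [ 0.5709 -0.1477  0.096 ]]
jig [ 0.53195  -0.207425  0.096   ] 0.13660000915080495 yaw -16.23923260840191 -16.40897448955872
dow [ 0.5124 -0.2746  0.108 ] [ 0.5494 -0.1393  0.108 ]
shift [-0.0871    0.025675] [90.8  1.1 -0. ]
[538.  106.3]
[273.9 105.9]
```

Request:
servo_tool([
  {"delta_pos": [20, 0, 0], "delta_rot": [0, 0, 0.3]},
  {"delta_pos": [50, 0, 0], "delta_rot": [0, 0, 0.3]},
  {"delta_pos": [80, 0.5, 10], "delta_rot": [0, 0, 0.3]},
  {"delta_pos": [91, 0.5, 30], "delta_rot": [0, 0, 0.3]},
  {"delta_pos": [91, 0.5, 60], "delta_rot": [0, 0, 0.3]},
  {"delta_pos": [91, 0.5, 90], "delta_rot": [0, 0, 0.3]},
  {"delta_pos": [91, 0.5, 108], "delta_rot": [0, 0, 0.3]},
  {"delta_pos": [91, 0.5, 118], "delta_rot": [0, 0, 0.3]},
])

```text
time_s: 18.8
position: [0.5311, -0.207, 0.1528]
tcp_rot: [[-0.961, 0.277, -0.002], [0.277, 0.961, 0.001], [0.002, -0.0, -1.0]]
contact_force: [0.2, -0.5, -2.9]
width: 0.021
finger_force: 78.7
```

Request:
servo_tool([
  {"delta_pos": [0, 0, 0], "delta_rot": [0, 0, 0]},
  {"delta_pos": [0, 0, 0], "delta_rot": [0, 0, 0]},
  {"delta_pos": [0, 0, 0], "delta_rot": [0, 0, 0]},
  {"delta_pos": [0, 0, 0], "delta_rot": [0, 0, 0]},
  {"delta_pos": [0, 0, 0], "delta_rot": [0, 0, 0]},
  {"delta_pos": [0, 0, 0], "delta_rot": [0, 0, 0]},
  {"delta_pos": [0, 0, 0], "delta_rot": [0, 0, 0]},
  {"delta_pos": [0, 0, 0], "delta_rot": [0, 0, 0]},
])

```text
time_s: 19.6
position: [0.5318, -0.2074, 0.1543]
tcp_rot: [[-0.961, 0.277, -0.0], [0.277, 0.961, 0.0], [0.0, 0.0, -1.0]]
contact_force: [0.0, 0.6, -2.7]
width: 0.0212
finger_force: 78.7
```

```bash
python3 w.py w5; python3 -c "
from h import *
snap('side','s5')
a=cv2.imread('pics/w5.png')[180:360,50:510];b=cv2.imread('pics/s5.png')[210:340,260:400]
o=np.zeros((600,800,3),np.uint8);o[:313]=cv2.resize(a,(800,313),interpolation=2);o[313:593,:302]=cv2.resize(b,(302,280),interpolation=2)
cv2.imwrite('pics/w5c.png',o)"
```

```text
19.65 [ 0.5319 -0.2074  0.1543] [[-0.9609, 0.2768, -0.0], [0.2768, 0.9609, 0.0], [0.0, 0.0, -1.0]]
```

View pics/w5c.png

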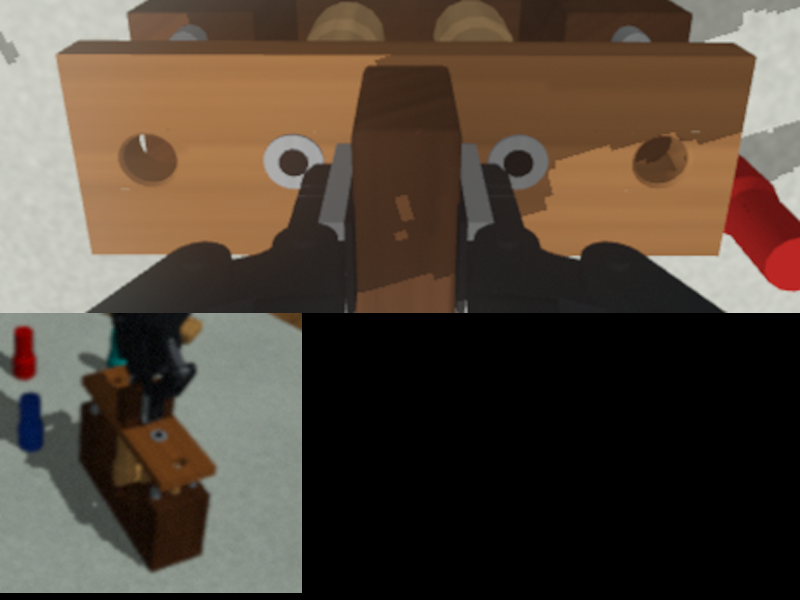

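Request:
servo_tool([
  {"delta_pos": [0, 0.7, 2], "delta_rot": [0, 0, 0]},
  {"delta_pos": [0, 0.7, 4], "delta_rot": [0, 0, 0]},
  {"delta_pos": [0, 0.7, 6], "delta_rot": [0, 0, 0]},
  {"delta_pos": [0, 0.7, 8], "delta_rot": [0, 0, 0]},
  {"delta_pos": [0, 0.7, 10], "delta_rot": [0, 0, 0]},
  {"delta_pos": [0, 0.7, 12], "delta_rot": [0, 0, 0]},
  {"delta_pos": [0, 0.7, 14], "delta_rot": [0, 0, 0]},
  {"delta_pos": [0, 0.7, 14], "delta_rot": [0, 0, 0]},
])

```text
time_s: 20.5
position: [0.5319, -0.2067, 0.1399]
tcp_rot: [[-0.961, 0.277, -0.001], [0.277, 0.961, 0.0], [0.001, -0.0, -1.0]]
contact_force: [0.1, -0.5, -3.2]
width: 0.0207
finger_force: 78.7
```

Request:
servo_tool([
  {"delta_pos": [0, 0, 2], "delta_rot": [0, 0, 0]},
  {"delta_pos": [0, 0, 4], "delta_rot": [0, 0, 0]},
  {"delta_pos": [0, 0, 6], "delta_rot": [0, 0, 0]},
  {"delta_pos": [0, 0, 8], "delta_rot": [0, 0, 0]},
  {"delta_pos": [0, 0, 10], "delta_rot": [0, 0, 0]},
  {"delta_pos": [0, 0, 12], "delta_rot": [0, 0, 0]},
  {"delta_pos": [0, 0, 13], "delta_rot": [0, 0, 0]},
  {"delta_pos": [0, 0, 13], "delta_rot": [0, 0, 0]},
])

```text
time_s: 21.3
position: [0.5321, -0.2068, 0.1278]
tcp_rot: [[-0.961, 0.277, 0.0], [0.277, 0.961, 0.0], [-0.0, 0.0, -1.0]]
contact_force: [-3.3, 1.4, 6.9]
width: 0.021
finger_force: 80.0
```

Request:
servo_tool([
  {"delta_pos": [0, 0, 0.5], "delta_rot": [0, 0, 0]},
  {"delta_pos": [0, 0, 1], "delta_rot": [0, 0, 0]},
  {"delta_pos": [0, 0, 1.5], "delta_rot": [0, 0, 0]},
  {"delta_pos": [0, 0, 2], "delta_rot": [0, 0, 0]},
  {"delta_pos": [0, 0, 2.5], "delta_rot": [0, 0, 0]},
  {"delta_pos": [0, 0, 3], "delta_rot": [0, 0, 0]},
  {"delta_pos": [0, 0, 3], "delta_rot": [0, 0, 0]},
  {"delta_pos": [0, 0, 3], "delta_rot": [0, 0, 0]},
], newtons=110)

```text
time_s: 22.1
position: [0.5321, -0.2068, 0.1271]
tcp_rot: [[-0.961, 0.277, 0.001], [0.277, 0.961, 0.002], [-0.0, 0.002, -1.0]]
contact_force: [-10.1, 6.0, 28.9]
width: 0.0204
finger_force: 112.9
```

Request:
servo_tool([
  {"delta_pos": [0.5, 0, 0], "delta_rot": [0, 0, 0]},
  {"delta_pos": [1, 0, 0], "delta_rot": [0, 0, 0]},
  {"delta_pos": [1, 0, 0], "delta_rot": [0, 0, 0]},
  {"delta_pos": [1, 0, 0.5], "delta_rot": [0, 0, 0]},
  {"delta_pos": [1, 0, 0.5], "delta_rot": [0, 0, 0]},
  {"delta_pos": [1, 0, 0.5], "delta_rot": [0, 0, 0]},
  {"delta_pos": [1, 0, 0.5], "delta_rot": [0, 0, 0]},
  {"delta_pos": [1, 0, 0.5], "delta_rot": [0, 0, 0]},
])

```text
time_s: 22.9
position: [0.5321, -0.2068, 0.1271]
tcp_rot: [[-0.961, 0.277, 0.003], [0.277, 0.961, 0.001], [-0.003, 0.002, -1.0]]
contact_force: [-9.8, 4.8, 31.5]
width: 0.0206
finger_force: 113.1
```

```bash
python3 -c "
from h import *
im,m=snap('side','s6'); w,_=snap('wrist','w6')
b=im[220:330,280:380,::-1]; a=w[170:330,50:510,::-1]
o=np.zeros((600,800,3),np.uint8);o[:340,:309]=cv2.resize(b,(309,340),interpolation=2);o[340:600,:748]=cv2.resize(a,(748,260))
cv2.imwrite('pics/s6c.png',o); s=manip.get_state(); print(s['time_s'],s['position'],s['contact_force'])"
```

```text
23.0 [ 0.53210309 -0.2067433   0.12711769] [-9.0134739   5.50584201 29.49588804]
```

View pics/s6c.png

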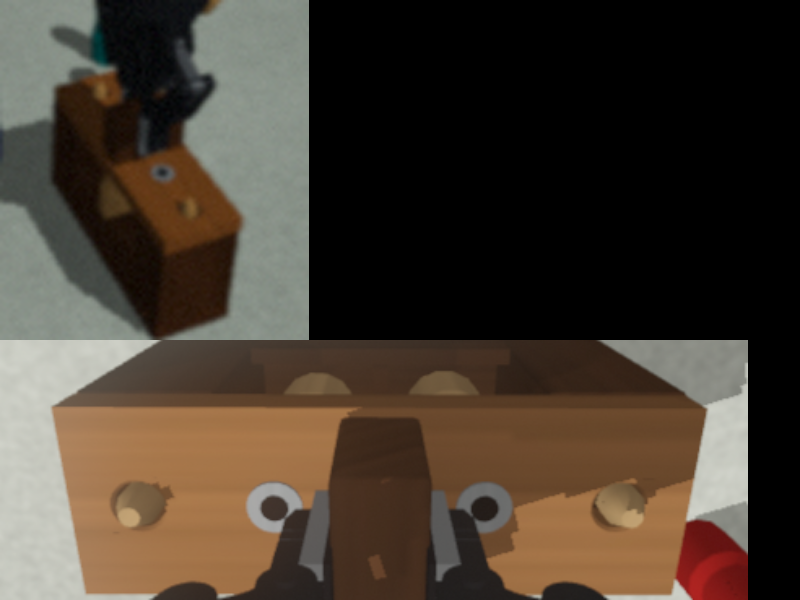

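The plate is flush on both blocks with both dowels showing through its holes (about (138,505) and (620,505)). The push is steady at about 30 N, so I'm handing in.

```bash
python3 -c "
from rig import ticket
print(ticket.hand_in())"
```

```text
the job is handed in; nothing more can be done
None
```

The job is handed in at about 23 s: both blanks stand upright in the jig's cells, and the guide plate sits flush over both dowels, still held down by the gripper at about 30 N.

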